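# Raise the order rail and hang the markers

### The job

Take the two finished white markers off the order rail and stand them upright in the black tray. Then twist the orange rail head anticlockwise (seen from above) to unlock it, pull the rail all the way up and twist it back fully to lock it there; after that, hang every coloured marker that is there astride the raised rail's bar, and leave the rest of the counter as it is.

Things in the scene. Friction and masses are not known exactly. Their poses are not given: they have to be found in the camera images.
- stand: stand of the order rail, fixed to the counter for the run: black base plate 140 x 140 x 14 mm with a dark steel housing 84 mm in diameter and 103 mm tall, yellow band near its top; origin at the middle of the underside; its z axis is the mast axis and its y axis is the direction of the bar when the rail is locked
- rail_mid (a point): middle of the rail's bar, on its axis and the mast axis: round steel bar, 14 mm diameter, 380 mm long, 190 mm to each side along y; x is level across it. 125 mm above the counter when down, 210 mm when fully up. The head and collar take the middle 22 mm of each side; two 60 mm markers fit on each side, e.g. 65 and 145 mm from the middle
- rail_head (a point): the orange grip head on top of the mast, a block 18 mm thick across the bar (x), 44 mm long along the bar (y), 40 mm high; the point is on the mast axis 34 mm above the bar's axis, 18 mm below the head's top. It turns and rises with the bar
- rail_lift (a joint): height of the telescoping section above its lowest position in m: 0 (down) to 0.085 (fully up, end stop). When unlocked it slides with about 11 N of lift (7 N friction plus weight) and stays where it is left. When locked it cannot slide more than about 5 mm
- rail_twist (a joint): turn of head and bar about the mast in rad: 0 = locked, 1.25 = fully unlocked (end stops); grows anticlockwise seen from above. A hidden fin frees the slide only past about 0.85, and lets the twist back to 0 only when all the way down or within about 5 mm of all the way up. Friction 0.25 N m, stays where left
- marker_red_center (a point): red rigid inverted-V saddle marker: 60 mm long along its ridge (y), 68 wide at the feet (x), 98 tall, 80 g, bottom-heavy; on top a grip tab 12 mm thick (x), 40 long (y), 31 high. Point: mid-plane, 48 mm above the feet, z up; on the bar's axis when the marker sits astride the bar. Tab middle 36 mm above the point, tab top 50 mm above (may be absent; stands on the counter)
- marker_yellow_center (a point): yellow rigid inverted-V saddle marker: 60 mm long along its ridge (y), 68 wide at the feet (x), 98 tall, 80 g, bottom-heavy; on top a grip tab 12 mm thick (x), 40 long (y), 31 high. Point: mid-plane, 48 mm above the feet, z up; on the bar's axis when the marker sits astride the bar. Tab middle 36 mm above the point, tab top 50 mm above (may be absent; stands on the counter)
- marker_green_center (a point): green rigid inverted-V saddle marker: 60 mm long along its ridge (y), 68 wide at the feet (x), 98 tall, 80 g, bottom-heavy; on top a grip tab 12 mm thick (x), 40 long (y), 31 high. Point: mid-plane, 48 mm above the feet, z up; on the bar's axis when the marker sits astride the bar. Tab middle 36 mm above the point, tab top 50 mm above (may be absent; stands on the counter)
- marker_blue_center (a point): blue rigid inverted-V saddle marker: 60 mm long along its ridge (y), 68 wide at the feet (x), 98 tall, 80 g, bottom-heavy; on top a grip tab 12 mm thick (x), 40 long (y), 31 high. Point: mid-plane, 48 mm above the feet, z up; on the bar's axis when the marker sits astride the bar. Tab middle 36 mm above the point, tab top 50 mm above (may be absent; stands on the counter)
- marker_old_a_center (a point): white rigid inverted-V saddle marker: 60 mm long along its ridge (y), 68 wide at the feet (x), 98 tall, 80 g, bottom-heavy; on top a grip tab 12 mm thick (x), 40 long (y), 31 high. Point: mid-plane, 48 mm above the feet, z up; on the bar's axis when the marker sits astride the bar. Tab middle 36 mm above the point, tab top 50 mm above. Starts astride the lowered bar
- marker_old_b_center (a point): white rigid inverted-V saddle marker: 60 mm long along its ridge (y), 68 wide at the feet (x), 98 tall, 80 g, bottom-heavy; on top a grip tab 12 mm thick (x), 40 long (y), 31 high. Point: mid-plane, 48 mm above the feet, z up; on the bar's axis when the marker sits astride the bar. Tab middle 36 mm above the point, tab top 50 mm above. Starts astride the lowered bar
- tray: shallow black tray for finished markers, fixed: 200 (x) x 140 (y) x 30 mm outside, walls and floor about 4 mm thick; origin at the middle of its underside
- pan: empty steel pan, fixed, 170 (x) x 140 (y) x 60 mm; not needed
- sauce: bystander, to be left alone: amber sauce bottle, 58 mm diameter, 170 mm tall
- ramekin: bystander, to be left alone: white ceramic ramekin, 64 mm diameter, 40 mm tall
- jar: bystander, to be left alone: green glass jar with white cap, 64 mm diameter, 75 mm tall
- spatula: bystander, to be left alone: spatula lying flat, 280 mm long, origin mid-length, handle to -x

How it is judged:
On the way, in this order (a step that is already met when the one before it is completed fails the run):
1. both white markers stand upright in the black tray, with the rail still down (x of marker_old_a_center in the frame of tray between -0.085 and 0.085 m and y of marker_old_a_center in the frame of tray between -0.055 and 0.055 m and z of marker_old_a_center in the frame of tray between 0.04 and 0.06 m and angle between each of marker_old_a_center, marker_old_b_center's own z axis and vertical below 0.3 rad and x of marker_old_b_center in the frame of tray between -0.085 and 0.085 m and y of marker_old_b_center in the frame of tray between -0.055 and 0.055 m and z of marker_old_b_center in the frame of tray between 0.04 and 0.06 m and value of joint rail_lift below 0.02 m), for 0.2 s.
2. the rail head is twisted to unlock (past 0.85 rad) (value of joint rail_twist above 0.85 rad), for 0.1 s.
3. the rail is raised (at least 76 of 85 mm) and twisted back to lock (within 0.15 rad) (value of joint rail_lift above 0.076 m and value of joint rail_twist below 0.15 rad), for 0.2 s.
4. every coloured marker present hangs astride the bar (x of marker_red_center in the frame of rail_mid between -0.01 and 0.01 m and z of marker_red_center in the frame of rail_mid between -0.01 and 0.01 m and y of marker_red_center in the frame of rail_mid between -0.19 and 0.19 m and angle between each of marker_red_center, marker_yellow_center, marker_green_center, marker_blue_center's own z axis and vertical below 0.3 rad and angle between the y axis of each of marker_red_center, marker_yellow_center, marker_green_center, marker_blue_center and the y axis of rail_mid, either way round below 0.25 rad and x of marker_yellow_center in the frame of rail_mid between -0.01 and 0.01 m and z of marker_yellow_center in the frame of rail_mid between -0.01 and 0.01 m and y of marker_yellow_center in the frame of rail_mid between -0.19 and 0.19 m and x of marker_green_center in the frame of rail_mid between -0.01 and 0.01 m and z of marker_green_center in the frame of rail_mid between -0.01 and 0.01 m and y of marker_green_center in the frame of rail_mid between -0.19 and 0.19 m and x of marker_blue_center in the frame of rail_mid between -0.01 and 0.01 m and z of marker_blue_center in the frame of rail_mid between -0.01 and 0.01 m and y of marker_blue_center in the frame of rail_mid between -0.19 and 0.19 m), for 0.2 s.
At the end, for the whole second after the job is handed in: White markers upright in the tray, centres within 85 x 55 mm of its middle; rail up at least 76 mm, twist under 0.15 rad; each coloured marker present astride the bar: its point within 10 mm of the bar's axis, ridge within 0.25 rad of it, tilt under 0.3 rad, between the bar's ends (all of step 3 and all of step 4 and x of marker_old_a_center in the frame of tray between -0.085 and 0.085 m and y of marker_old_a_center in the frame of tray between -0.055 and 0.055 m and z of marker_old_a_center in the frame of tray between 0.04 and 0.06 m and angle between each of marker_old_a_center, marker_old_b_center's own z axis and vertical below 0.3 rad and x of marker_old_b_center in the frame of tray between -0.085 and 0.085 m and y of marker_old_b_center in the frame of tray between -0.055 and 0.055 m and z of marker_old_b_center in the frame of tray between 0.04 and 0.06 m); the robot touches nothing.
It fails at once if a coloured marker is put on the rail before it has been raised (value of joint rail_lift below 0.06 m and ((x of marker_red_center in the frame of rail_mid between -0.02 and 0.02 m and z of marker_red_center in the frame of rail_mid between -0.02 and 0.02 m and y of marker_red_center in the frame of rail_mid between -0.19 and 0.19 m) or (x of marker_yellow_center in the frame of rail_mid between -0.02 and 0.02 m and z of marker_yellow_center in the frame of rail_mid between -0.02 and 0.02 m and y of marker_yellow_center in the frame of rail_mid between -0.19 and 0.19 m) or (x of marker_green_center in the frame of rail_mid between -0.02 and 0.02 m and z of marker_green_center in the frame of rail_mid between -0.02 and 0.02 m and y of marker_green_center in the frame of rail_mid between -0.19 and 0.19 m) or (x of marker_blue_center in the frame of rail_mid between -0.02 and 0.02 m and z of marker_blue_center in the frame of rail_mid between -0.02 and 0.02 m and y of marker_blue_center in the frame of rail_mid between -0.19 and 0.19 m))).
It fails at once if a bystander is moved by more than 50 mm (distance of any of sauce, ramekin, jar, spatula from where it was at the start of the episode above 0.05 m).
Of marker_red, marker_yellow, marker_green, marker_blue only 2 to 4 are there at a start; the rules pass over those that are not, and their reading is None.
At some moment in a run one of marker_red, marker_yellow, marker_green, marker_blue may be knocked a few centimetres aside while the robot is not near it.
It also fails if it takes over 208 s, if anything falls off the work surface, if the arm or the gripper's body presses on something with over 40 N, if the wrist force passes 120 N, or if a joint passes its speed limit or range.

### The arm

A 7-joint arm with a two-finger parallel gripper is mounted at the origin on the work surface. World frame = base frame: x ahead of the robot, y to its left, z up, the work surface at z = 0. Lengths are in m, angles in rad, forces in N, time in s.
With the tool pointing down it reaches from about 0.4 to 0.875 m from the base axis. Payload 6.5 kg.
Tool frame: the origin (TCP) lies midway between the tips of the shut fingers; the grasp point (between the pads) lies manip.grip_point_offset behind it (manip.grip_point_offset is the distance from the TCP to the grasp point, in m); z points along the fingers, y is the line along which they close (so a half turn about z gives the same grasp; the last joint's range is limited). The gripper opens to 88 mm and grips with 3 to 60 N. Pads are 18 mm wide; open, the fingers measure 123 mm over their backs; the gripper's body (75 mm by 187 mm) begins 45 mm behind the grasp point.
Start: joints at [1.177, 0.536, -0.004, 1.538, 0.003, 1.067, -0.071], TCP at [0.209, -0.615, 0.239] pointing down, gripper open.
Joint ranges: [-2.7, 2.7], [-0.37, 2.16], [-1.27, 1.26], [0.24, 2.4], [-1.31, 4.45], [0.19, 1.91], [-2.76, 2.76]. Speed limits (rad/s): [2.39, 2.39, 3.14, 3.14, 3.14, 3.14, 3.14].

### API

Orientations are given as a 3x3 rotation matrix whose columns are the frame's x, y, z axes.
In Python, from cell import manip, snapshot gives the robot as it stands. The module is installed in compiled form; this text tells all that it offers.
- The arm moves only by the shell command python3 -m crank 'ROWS' [FORCE]. ROWS is JSON, a list of rows, each a list of 3 entries, a list of its own where there are three numbers: the shift along the tool's x, y, z in mm, then the turn, a rotation vector about the tool's x, y, z in degrees, then the opening, from 0 (shut) to 1 (fully open). In form: [[[dx, dy, dz], [ax, ay, az], gripper], ...]. A call has exactly 8 rows; each row shifts and turns the commanded pose from where the row before left it, along the tool's axes as they then stand; what a row does not reach is not made up. A row lasts 1/8 s, in which the tool goes at most 62.5 mm and 10.7 degrees, less where a joint would pass 70% of its speed; a pose out of reach is approached as far as the arm can. A call with a gripper value outside its range is refused whole. The fingers move at their own pace and stop on an object; FORCE is the grip in N (left out, the last holds). Time passes only in rows, so rows that do not move let the fingers close, or fill a call up. It gives the time, the measured TCP pose, the force, the opening and the grip force at its end, in the units of the state.
- manip.get_state(): the state, without advancing time (a new reading comes with each control period).
- snapshot(name): name is "scene" or "side" or "wrist"; returns a dict with "image" (384x512x3 uint8, blue, green, red), "z_map" (384x512 float32, m along the optical axis (not along the pixel's ray), 0 where there is no reading), "fx", "fy", "cx", "cy" (pixels), "xyz" and "orientation" of the camera in the world. Camera axes: x right, y down, z forward; pixel columns grow to the right and rows downward; lengths in m; the calibration is good to about 2 mm. A picture is of the moment at which its call begins.
- manip.job_done(): hands the job in; it is judged then, once.
The state is a dict: "time_s": time; "q": joint angles; "qd": joint speeds; "joint_efforts": joint torques, N m; "eef_pos": TCP position; "eef_rot": TCP orientation; "ft_force": force on the tool from outside, world axes, zero at the start; "moment": the same for the moment, N m; "finger_gap": opening from 0.0 (shut) to 1.0 (fully open); "grasp_force": force on a finger pad.
Only numpy, scipy, OpenCV 4.12 (cv2) and the standard library are available. Lean on these libraries where they do the work, as an engineer would, in place of code of your own. Each camera call takes 0.05 s, during which the arm holds its last target. There are 200 camera calls.

## Working session

There is one attempt and no reset: what is moved stays moved. The work goes in short steps, Python scripts to look and compute and a shell command to move; the robot and the scene stay as the last step left them, time stands still between calls to the robot, and variables do not carry over. Pictures are saved under pics/ and viewed, at most 14 in all, crops included, and the job is handed in when it is done.

```bash
mkdir -p pics; cat > h.py <<'E'
import numpy as np, cv2
from cell import manip, snapshot
def snap(name, fn=None):
    s=snapshot(name)
    if fn: cv2.imwrite('pics/'+fn,s['image'])
    return s
def cloud(s):
    z=s['z_map']; v,u=np.mgrid[:z.shape[0],:z.shape[1]]
    P=np.stack([(u-s['cx'])/s['fx']*z,(v-s['cy'])/s['fy']*z,z],-1)
    W=P@np.array(s['orientation']).T+np.array(s['xyz']); W[z<=0]=np.nan
    return W
E
python3 - <<'E'
from h import *
print(manip.grip_point_offset, {k:np.round(v,3).tolist() for k,v in manip.get_state().items()})
a=snap('scene','sc0.png'); b=snap('side','si0.png')
for s in(a,b): print(np.round(s['xyz'],3),np.round(s['orientation'],3).tolist(),s['fx'])
cv2.imwrite('pics/both0.png',cv2.resize(np.vstack([a['image'],b['image']]),(400,600)))
E
```

```text
0.0187 {'time_s': 0.0, 'q': [1.177, 0.537, -0.004, 1.539, 0.003, 1.067, -0.071], 'qd': [0.001, 0.001, -0.002, 0.0, -0.001, -0.001, 0.0], 'joint_efforts': [0.001, -57.098, 0.991, -25.16, -0.056, 0.018, 0.0], 'eef_pos': [0.209, -0.615, 0.238], 'eef_rot': [[0.947, 0.322, -0.001], [0.322, -0.947, 0.002], [-0.0, -0.002, -1.0]], 'ft_force': [-0.075, -0.002, 0.075], 'moment': [0.023, -0.008, -0.036], 'grasp_force': 0.0, 'finger_gap': 1.006}
[1.426 0.011 1.061] [[-0.016, 0.737, -0.675], [1.0, 0.023, 0.001], [0.016, -0.675, -0.737]] 427.00814036536775
[0.067 0.8   0.677] [[-0.871, -0.246, 0.426], [-0.491, 0.469, -0.734], [-0.019, -0.848, -0.529]] 393.6943936046334
```

View pics/sc0.png

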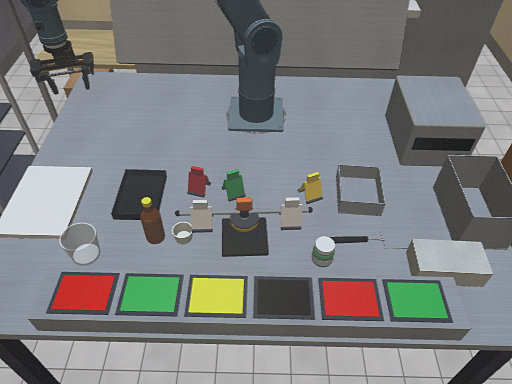

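View pics/si0.png

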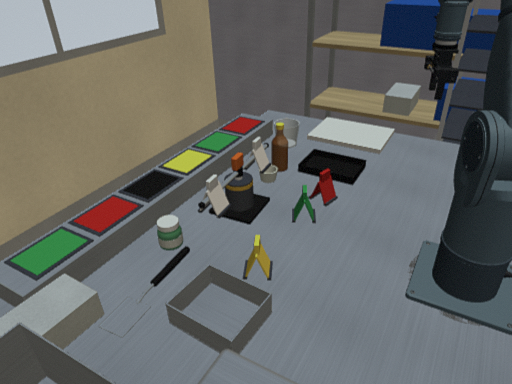

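The scene view shows red, green and yellow markers at (197,180), (234,183) and (313,186), with no blue one. The white markers are on the bar at (201,213) and (291,212), the head is at (245,205) and the tray at (140,193). Next I measure them with the depth map.

```bash
cat >> h.py <<'E'
def hsvmask(s,name):
    h,sa,v=[c.astype(int) for c in cv2.split(cv2.cvtColor(s['image'],cv2.COLOR_BGR2HSV))]
    return {'red':((h<4)|(h>172))&(sa>140)&(v>60),'orange':(h>=5)&(h<15)&(sa>140)&(v>80),'yellow':(h>=18)&(h<32)&(sa>130)&(v>90),
     'green':(h>50)&(h<85)&(sa>90)&(v>40),'blue':(h>95)&(h<130)&(sa>140)&(v>60),'white':(sa<40)&(v>150),'black':(v<45)}[name]
def tabfit(P):
    q=P[:,:2]; r=cv2.minAreaRect((q*1000).astype(np.float32)); b=cv2.boxPoints(r)
    e=max([b[1]-b[0],b[2]-b[1]],key=np.linalg.norm); a=np.degrees(np.arctan2(e[1],e[0]))
    return np.round(r[0],1).tolist(),np.round(r[1],1).tolist(),round((a+90)%180-90,1)
E
python3 - <<'E'
from h import *
S={n:snap(n) for n in('scene','side')}; C={n:cloud(s) for n,s in S.items()}
def pts(col,zl,zh,box,n):
    W=C[n]; m=hsvmask(S[n],col)&(W[...,2]>zl)&(W[...,2]<zh)&(W[...,0]>box[0])&(W[...,0]<box[1])&(W[...,1]>box[2])&(W[...,1]<box[3])
    return W[m]
B=(.35,.9,-.5,.5)
def rep(lab,col,zl,zh,box=B):
    for n in S:
        P=pts(col,zl,zh,box,n)
        print(lab,n,len(P),(np.round(P.min(0),3).tolist(),np.round(P.max(0),3).tolist(),tabfit(P)) if len(P)>5 else '')
    P=np.vstack([pts(col,zl,zh,box,n) for n in S])
    if len(P)>5: print('   both',tabfit(P))
for c in('red','green','yellow','blue'):
    rep(c+' all',c,.005,.12,(.35,.66,-.3,.3)); rep(c+' tab',c,.07,.12,(.35,.66,-.3,.3))
rep('head','orange',.13,.2)
rep('whiteA','white',.148,.19,(.4,.8,-.3,0)); rep('whiteB','white',.148,.19,(.4,.8,0,.3))
rep('tray','black',.015,.04,(.35,.75,-.5,-.2)); rep('base','black',.008,.02,(.5,.85,-.12,.12))
W=C['scene']
for u,v in((178,213),(311,210),(245,201),(201,203),(291,202)): print(u,v,np.round(np.nanmedian(W[v-1:v+2,u-1:u+2].reshape(-1,3),0),3))
E
```

```text
red all scene 109 ([0.415, -0.22, 0.008], [0.456, -0.161, 0.103], ([434.1, -190.3], [55.5, 35.6], np.float32(79.1)))
red all side 380 ([0.389, -0.216, 0.006], [0.45, -0.15, 0.098], ([416.7, -183.7], [64.8, 48.3], np.float32(67.9)))
   both ([422.4, -185.6], [65.1, 59.4], np.float32(77.7))
red tab scene 33 ([0.415, -0.214, 0.07], [0.437, -0.162, 0.103], ([426.8, -188.6], [54.2, 19.1], np.float32(81.5)))
red tab side 98 ([0.413, -0.215, 0.07], [0.431, -0.154, 0.098], ([422.4, -184.4], [62.7, 14.0], np.float32(76.3)))
   both ([425.9, -185.3], [62.7, 21.1], np.float32(76.3))
green all scene 357 ([0.423, -0.103, 0.007], [0.473, -0.035, 0.103], ([442.1, -67.7], [47.8, 57.8], np.float32(-65.5)))
green all side 272 ([0.401, -0.106, 0.005], [0.47, -0.031, 0.099], ([434.9, -68.7], [55.9, 63.6], np.float32(-64.4)))
   both ([436.4, -68.0], [58.5, 64.0], np.float32(-65.5))
green tab scene 63 ([0.426, -0.096, 0.071], [0.451, -0.045, 0.103], ([438.4, -70.4], [14.3, 55.4], np.float32(-60.3)))
green tab side 69 ([0.423, -0.087, 0.07], [0.447, -0.04, 0.099], ([433.6, -62.2], [11.4, 49.7], np.float32
[... 1608 characters left out ...]
-0.444, 0.015], [0.57, -0.304, 0.035], ([468.8, -374.0], [139.1, 203.0], np.float32(-0.5)))
tray side 438 ([0.366, -0.449, 0.015], [0.566, -0.301, 0.031], ([465.4, -374.8], [147.9, 200.3], np.float32(-0.2)))
   both ([467.8, -374.8], [147.9, 205.0], np.float32(-0.2))
base scene 38 ([0.616, -0.094, 0.008], [0.702, 0.046, 0.017], ([685.6, -39.8], [161.4, 69.7], np.float32(61.1)))
base side 543 ([0.553, -0.096, 0.008], [0.689, 0.05, 0.02], ([625.4, -22.0], [136.4, 140.2], np.float32(-86.0)))
   both ([629.8, -22.1], [145.3, 140.9], np.float32(4.0))
178 213 [ 0.645 -0.211  0.131]
311 210 [0.62  0.168 0.131]
245 201 [ 0.634 -0.021  0.177]
201 203 [ 0.64  -0.143  0.172]
291 202 [0.625 0.108 0.167]
```

```bash
cat >> h.py <<'E'
from scipy.spatial.transform import Rotation as Ro
def to(x,y,z,psi):
    """grasp point target (mm), tool yaw psi deg -> turn first (deg), then shift (mm) in the turned tool axes"""
    st=manip.get_state(); R=np.array(st['eef_rot']); c,s=np.cos(np.radians(psi)),np.sin(np.radians(psi))
    T=np.array([[c,s,0],[s,-c,0],[0,0,-1.]]); t=np.array([x,y,z-1000*manip.grip_point_offset])
    print('psi now',round(float(np.degrees(np.arctan2(R[1,0],R[0,0]))),1),'turn',Ro.from_matrix(R.T@T).as_rotvec(degrees=True).round(1),'shift',(T.T@(t-1000*np.array(st['eef_pos']))).round(1),'gap',round(st['finger_gap'],3),'F',np.round(st['ft_force'],1),'grip',round(st['grasp_force'],1),'t',round(st['time_s'],2))
E
python3 - <<'E'
from h import *
to(636.5,-146.5,261,94)
s=snap('scene');W=cloud(s);m=hsvmask(s,'yellow')&(W[...,2]>.07)&(W[...,2]<.12)&(W[...,0]<.5)&(W[...,1]>.1)
print('yellow',tabfit(W[m]),m.sum())
W2=W[(W[...,2]>.1)&(W[...,0]>.5)&(W[...,0]<.8)&(W[...,1]<-.22)&(W[...,1]>-.45)]; print('sauce',W2.mean(0))
E
```

```text
psi now 18.8 turn [ -0.1  -0.  -75.2] shift [437.6 459.   -4.1] gap 1.0 F [ 0.  -0.6  0.1] grip 0.0 t 0.2
yellow ([443.6, 189.6], [12.2, 54.0], np.float32(-67.9)) 43
sauce [ 0.64370954 -0.29323357  0.13125841]
```

```bash
python3 -m crank '[[[0,0,-5],[0,0,-9.4],0.6],[[0,0,-5],[0,0,-9.4],0.6],[[0,0,-5],[0,0,-9.4],0.6],[[0,0,-5],[0,0,-9.4],0.6],[[0,0,-5],[0,0,-9.4],0.6],[[0,0,-5],[0,0,-9.4],0.6],[[0,0,-5],[0,0,-9.4],0.6],[[0,0,-5],[0,0,-9.4],0.6]]' 20; python3 -c "
from h import *
to(636.5,-146.5,261,94)"
```

```text
time_s: 1.25
eef_pos: [0.2091, -0.6153, 0.2787]
eef_rot: [[-0.075, 0.997, -0.0], [0.997, 0.075, 0.0], [0.0, -0.0, -1.0]]
ft_force: [-1.0, 0.1, 0.5]
finger_gap: 0.598
grasp_force: 0.0
psi now 94.3 turn [-0.  -0.   0.3] shift [437.8 459.   36.4] gap 0.598 F [-1.   0.1  0.5] grip 0.0 t 1.25
```

```bash
python3 -m crank '[[[28,29,0],[0,0,0],0.6],[[28,29,0],[0,0,0],0.6],[[28,29,0],[0,0,0],0.6],[[28,29,0],[0,0,0],0.6],[[28,29,0],[0,0,0],0.6],[[28,29,0],[0,0,0],0.6],[[28,29,0],[0,0,0],0.6],[[28,29,0],[0,0,0],0.6]]'; python3 -m crank '[[[27,28.5,0],[0,0,0],0.6],[[27,28.5,0],[0,0,0],0.6],[[27,28.5,0],[0,0,0],0.6],[[27,28.5,0],[0,0,0],0.6],[[27,28.5,0],[0,0,0],0.6],[[27,28.5,0],[0,0,0],0.6],[[27,28.5,0],[0,0,0],0.6],[[25,28,0],[0,0,0],0.6]]'; python3 -c "
from h import *
s=snap('wrist','w0.png')
print(np.round(s['xyz'],3),np.round(s['orientation'],2).tolist(),s['fx'])
W=cloud(s);m=hsvmask(s,'white')&(W[...,2]>.148)&(W[...,2]<.19)
print(m.sum(),tabfit(W[m]),W[m].min(0),W[m].max(0))
to(636.5,-146.5,161,94)"
```

```text
time_s: 2.25
eef_pos: [0.4258, -0.3748, 0.2787]
eef_rot: [[-0.069, 0.998, -0.0], [0.998, 0.069, -0.0], [-0.0, -0.0, -1.0]]
ft_force: [-1.0, -0.6, -0.5]
finger_gap: 0.602
grasp_force: 0.0
time_s: 3.25
eef_pos: [0.6379, -0.1455, 0.2786]
eef_rot: [[-0.069, 0.998, -0.0], [0.998, 0.069, -0.0], [-0.0, -0.0, -1.0]]
ft_force: [0.0, -0.1, 0.8]
finger_gap: 0.596
grasp_force: 0.0
[ 0.634 -0.075  0.425] [[1.0, 0.07, 0.02], [0.07, -0.96, -0.27], [0.0, 0.27, -0.96]] 289.2939189957326
639 ([637.0, -146.1], [11.8, 60.1], np.float32(-86.2)) [ 0.62986795 -0.17619307  0.14823635] [ 0.64329767 -0.11601697  0.17776806]
psi now 94.3 turn [ 0.1 -0.2  0.3] shift [ -6.6  -4.7 136.3] gap 0.598 F [ 0.2  4.  -0.6] grip 0.0 t 3.3
```

View pics/w0.png

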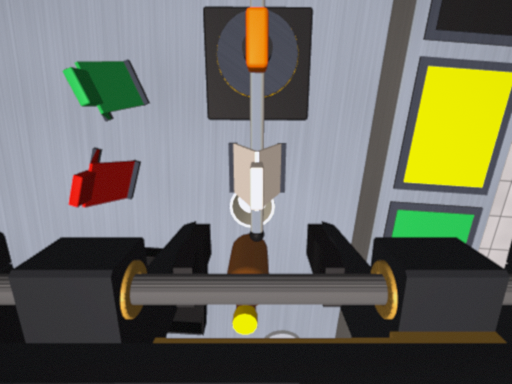

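The wrist view shows the white tab at (257,185) on the bar, with the orange head at (257,40). It measures (637,-146), which agrees with the scene camera. I descend to grip it.

```bash
python3 -m crank '[[[0,0,20],[0,0,0],0.6],[[0,0,20],[0,0,0],0.6],[[0,0,20],[0,0,0],0.6],[[0,0,20],[0,0,0],0.6],[[0,0,20],[0,0,0],0.6],[[0,0,18],[0,0,0],0.6],[[0,0,18],[0,0,0],0.6],[[0,0,0],[0,0,0],0.6]]'; python3 -c "
from h import *
to(637,-146.5,161,94)"; python3 -m crank '[[[0,0,0],[0,0,0],0.6],[[0,0,0],[0,0,0],0],[[0,0,0],[0,0,0],0],[[0,0,0],[0,0,0],0],[[0,0,0],[0,0,0],0],[[0,0,0],[0,0,0],0],[[0,0,0],[0,0,0],0],[[0,0,0],[0,0,0],0]]' 20;  python3 -c "
from h import *
to(423,-375,261,94)"
```

```text
time_s: 4.3
eef_pos: [0.6362, -0.1463, 0.1409]
eef_rot: [[-0.07, 0.998, -0.003], [0.998, 0.07, 0.001], [0.001, -0.003, -1.0]]
ft_force: [-0.5, 0.0, -0.4]
finger_gap: 0.603
grasp_force: 0.0
psi now 94.0 turn [-0.2 -0.  -0. ] shift [-0.2  0.8 -1.4] gap 0.603 F [-0.5  0.  -0.4] grip 0.0 t 4.3
time_s: 5.3
eef_pos: [0.637, -0.1466, 0.1427]
eef_rot: [[-0.069, 0.998, -0.0], [0.998, 0.069, -0.0], [-0.0, -0.0, -1.0]]
ft_force: [-1.3, 0.1, 1.4]
finger_gap: 0.133
grasp_force: 19.8
psi now 94.0 turn [-0.  0. -0.] shift [-212.9 -229.5  -99.6] gap 0.133 F [-1.3  0.1  1.4] grip 19.8 t 5.3
```

```bash
python3 -m crank '[[[0,0,-8],[0,0,0],0],[[0,0,-15],[0,0,0],0],[[0,0,-15],[0,0,0],0],[[0,0,-15],[0,0,0],0],[[0,0,-15],[0,0,0],0],[[0,0,-15],[0,0,0],0],[[0,0,-15],[0,0,0],0],[[0,0,0],[0,0,0],0]]';python3 -m crank '[[[-10,-10,0],[0,0,0],0],[[-30,-33,0],[0,0,0],0],[[-33,-36,0],[0,0,0],0],[[-33,-36,0],[0,0,0],0],[[-33,-36,0],[0,0,0],0],[[-33,-36,0],[0,0,0],0],[[-30,-33,0],[0,0,0],0],[[-11,-9,0],[0,0,0],0]]';  python3 -c "
from h import *
to(423,-375,90,94)"
```

```text
time_s: 6.3
eef_pos: [0.6381, -0.1465, 0.2423]
eef_rot: [[-0.069, 0.998, 0.002], [0.998, 0.069, -0.0], [-0.001, 0.002, -1.0]]
ft_force: [-0.2, -0.8, -2.0]
finger_gap: 0.131
grasp_force: 19.8
time_s: 7.3
eef_pos: [0.4196, -0.3778, 0.2399]
eef_rot: [[-0.064, 0.998, -0.003], [0.998, 0.064, -0.0], [-0.0, -0.003, -1.0]]
ft_force: [0.4, -0.3, -1.3]
finger_gap: 0.132
grasp_force: 19.9
psi now 93.7 turn [-0.2  0.  -0.3] shift [  2.6   3.5 168.6] gap 0.132 F [ 0.4 -0.3 -1.3] grip 19.9 t 7.3
```

```bash
python3 -m crank '[[[0,0,10],[0,0,0],0],[[0,0,25],[0,0,0],0],[[0,0,30],[0,0,0],0],[[0,0,30],[0,0,0],0],[[0,0,30],[0,0,0],0],[[0,0,25],[0,0,0],0],[[0,0,13],[0,0,0],0],[[0,0,5],[0,0,0],0]]';python3 -m crank '[[[0,0,2],[0,0,0],0],[[0,0,0],[0,0,0],0],[[0,0,0],[0,0,0],0.5],[[0,0,0],[0,0,0],0.5],[[0,0,0],[0,0,0],0.5],[[0,0,0],[0,0,0],0.5],[[0,0,-20],[0,0,0],0.5],[[0,0,-40],[0,0,0],0.5]]';python3 -m crank '[[[0,0,-40],[0,0,0],0.6],[[0,0,-40],[0,0,0],0.6],[[0,0,-30],[0,0,0],0.6],[[0,0,0],[0,0,0],0.6],[[0,0,0],[0,0,0],0.6],[[0,0,0],[0,0,0],0.6],[[0,0,0],[0,0,0],0.6],[[0,0,0],[0,0,0],0.6]]';  python3 -c "
from h import *
to(618.5,109.5,261,94)
s=snap('wrist','w1.png')
s=snap('side');W=cloud(s);m=hsvmask(s,'white')&(W[...,2]>.03)&(W[...,2]<.12)&(W[...,0]<.56)&(W[...,1]<-.3)&(W[...,1]>-.46)
print(m.sum(),tabfit(W[m]),W[m].min(0),W[m].max(0))
"
```

```text
time_s: 8.3
eef_pos: [0.4242, -0.3736, 0.0719]
eef_rot: [[-0.071, 0.997, -0.0], [0.997, 0.071, 0.001], [0.001, -0.0, -1.0]]
ft_force: [-0.5, 0.7, -1.1]
finger_gap: 0.135
grasp_force: 19.9
time_s: 9.3
eef_pos: [0.4229, -0.3743, 0.1313]
eef_rot: [[-0.07, 0.998, -0.002], [0.998, 0.07, 0.002], [0.002, -0.002, -1.0]]
ft_force: [0.2, -0.0, -0.2]
finger_gap: 0.5
grasp_force: 0.0
time_s: 10.3
eef_pos: [0.4234, -0.3747, 0.2402]
eef_rot: [[-0.07, 0.998, -0.001], [0.998, 0.07, 0.001], [0.001, -0.001, -1.0]]
ft_force: [0.2, 0.1, -0.5]
finger_gap: 0.606
grasp_force: 0.0
psi now 94.0 turn [-0. -0. -0.] shift [469.4 228.4  -2.1] gap 0.606 F [ 0.2  0.1 -0.5] grip 0.0 t 10.3
85 ([416.2, -375.9], [25.6, 58.4], np.float32(-84.2)) [ 0.40264066 -0.40599263  0.03044218] [ 0.42907117 -0.34651791  0.10120022]
```

```bash
python3 -m crank '[[[15,8,0],[0,0,0],0.6],[[32,15,0],[0,0,0],0.6],[[32,15,0],[0,0,0],0.6],[[32,15,0],[0,0,0],0.6],[[32,15,0],[0,0,0],0.6],[[32,15,0],[0,0,0],0.6],[[32,15,0],[0,0,0],0.6],[[32,15,0],[0,0,0],0.6]]';python3 -m crank '[[[32,15,0],[0,0,0],0.6],[[32,15,0],[0,0,0],0.6],[[32,15,0],[0,0,0],0.6],[[32,15,0],[0,0,0],0.6],[[32,15,0],[0,0,0],0.6],[[32,15,0],[0,0,0],0.6],[[28,18,0],[0,0,0],0.6],[[10,7,0],[0,0,0],0.6]]';  python3 -c "
from h import *
s=snap('wrist')
W=cloud(s);m=hsvmask(s,'white')&(W[...,2]>.148)&(W[...,2]<.19)
print(m.sum(),tabfit(W[m]),W[m].min(0),W[m].max(0))
to(618.5,109.5,161,94)"
```

```text
time_s: 11.4
eef_pos: [0.5201, -0.1261, 0.2409]
eef_rot: [[-0.071, 0.998, 0.0], [0.998, 0.071, 0.0], [0.0, 0.0, -1.0]]
ft_force: [0.3, 0.0, -0.2]
finger_gap: 0.6
grasp_force: 0.0
time_s: 12.4
eef_pos: [0.6182, 0.1123, 0.2408]
eef_rot: [[-0.073, 0.997, -0.0], [0.997, 0.073, 0.002], [0.002, 0.0, -1.0]]
ft_force: [-0.6, -0.5, -0.5]
finger_gap: 0.602
grasp_force: 0.0
820 ([619.4, 116.4], [11.8, 50.1], np.float32(-85.7)) [0.61250372 0.09148122 0.1480267 ] [0.62623768 0.14131331 0.17752225]
psi now 94.2 turn [ 0.  -0.1  0.2] shift [-2.9 -0.3 98.4] gap 0.598 F [0.1 0.7 0.6] grip 0.0 t 12.45
```

```bash
python3 -m crank '[[[0,0,10],[0,0,0],0.6],[[0,0,15],[0,0,0],0.6],[[0,0,15],[0,0,0],0.6],[[0,0,15],[0,0,0],0.6],[[0,0,15],[0,0,0],0.6],[[0,0,15],[0,0,0],0.6],[[0,0,13],[0,0,0],0.6],[[0,0,0],[0,0,0],0.6]]'; python3 -m crank '[[[0,0,0],[0,0,0],0],[[0,0,0],[0,0,0],0],[[0,0,0],[0,0,0],0],[[0,0,0],[0,0,0],0],[[0,0,0],[0,0,0],0],[[0,0,0],[0,0,0],0],[[0,0,-10],[0,0,0],0],[[0,0,-20],[0,0,0],0]]' 20; python3 -m crank '[[[0,0,-20],[0,0,0],0],[[0,0,-20],[0,0,0],0],[[0,0,-20],[0,0,0],0],[[0,0,-10],[0,0,0],0],[[0,0,0],[0,0,0],0],[[0,0,0],[0,0,0],0],[[0,0,0],[0,0,0],0],[[0,0,0],[0,0,0],0]]' 20;  python3 -c "
from h import *
to(513,-375,261,94)"
```

```text
time_s: 13.45
eef_pos: [0.6178, 0.1087, 0.1415]
eef_rot: [[-0.07, 0.998, -0.002], [0.998, 0.07, -0.0], [-0.0, -0.002, -1.0]]
ft_force: [-0.2, 0.4, 0.3]
finger_gap: 0.6
grasp_force: 0.0
time_s: 14.45
eef_pos: [0.6177, 0.1087, 0.173]
eef_rot: [[-0.07, 0.998, -0.002], [0.998, 0.07, -0.0], [-0.0, -0.002, -1.0]]
ft_force: [0.3, 0.8, -1.2]
finger_gap: 0.136
grasp_force: 20.0
time_s: 15.45
eef_pos: [0.6182, 0.1088, 0.2421]
eef_rot: [[-0.07, 0.998, -0.001], [0.998, 0.07, -0.0], [-0.0, -0.001, -1.0]]
ft_force: [-0.4, -0.4, -0.6]
finger_gap: 0.134
grasp_force: 20.0
psi now 94.0 turn [-0.1  0.  -0. ] shift [-4.753e+02 -1.387e+02 -2.000e-01] gap 0.134 F [-0.4 -0.4 -0.6] grip 20.0 t 15.45
```

```bash
python3 -m crank '[[[-5,-15,0],[0,0,0],0],[[-15,-33,0],[0,0,0],0],[[-20,-33,0],[0,0,0],0],[[-30,-30,0],[0,0,0],0],[[-32,-20,0],[0,0,0],0],[[-32,-8,0],[0,0,0],0],[[-32,0,0],[0,0,0],0],[[-32,0,0],[0,0,0],0]]';python3 -m crank '[[[-37,0,0],[0,0,0],0],[[-37,0,0],[0,0,0],0],[[-37,0,0],[0,0,0],0],[[-37,0,0],[0,0,0],0],[[-37,0,0],[0,0,0],0],[[-37,0,0],[0,0,0],0],[[-37,0,0],[0,0,0],0],[[-18,0,0],[0,0,0],0]]'; python3 -c "
from h import *
to(513,-375,90,94)"
```

```text
time_s: 16.45
eef_pos: [0.4934, -0.0994, 0.2428]
eef_rot: [[-0.07, 0.998, 0.0], [0.998, 0.07, -0.0], [-0.0, 0.0, -1.0]]
ft_force: [0.1, 0.0, -1.3]
finger_gap: 0.132
grasp_force: 20.0
time_s: 17.45
eef_pos: [0.5122, -0.3768, 0.2423]
eef_rot: [[-0.067, 0.998, -0.001], [0.998, 0.067, -0.0], [-0.0, -0.001, -1.0]]
ft_force: [-0.1, 0.6, -1.1]
finger_gap: 0.138
grasp_force: 20.0
psi now 93.8 turn [-0.   0.  -0.2] shift [  1.7   0.9 171. ] gap 0.138 F [-0.1  0.6 -1.1] grip 20.0 t 17.45
```

```bash
python3 -m crank '[[[0,0,10],[0,0,0],0],[[0,0,25],[0,0,0],0],[[0,0,30],[0,0,0],0],[[0,0,30],[0,0,0],0],[[0,0,30],[0,0,0],0],[[0,0,25],[0,0,0],0],[[0,0,14],[0,0,0],0],[[0,0,6],[0,0,0],0]]';python3 -m crank '[[[0,0,2],[0,0,0],0],[[0,0,0],[0,0,0],0],[[0,0,0],[0,0,0],0.5],[[0,0,0],[0,0,0],0.5],[[0,0,0],[0,0,0],0.5],[[0,0,0],[0,0,0],0.5],[[0,0,-20],[0,0,0],0.5],[[0,0,-40],[0,0,0],0.5]]';python3 -m crank '[[[0,0,-40],[0,0,0],0.6],[[0,0,-40],[0,0,0],0.6],[[0,0,-30],[0,0,0],0.6],[[0,0,0],[0,0,0],0.6],[[0,0,0],[0,0,0],0.6],[[0,0,0],[0,0,0],0.6],[[0,0,0],[0,0,0],0.6],[[0,0,0],[0,0,0],0.6]]';  python3 -c "
from h import *
to(627.5,-22,261,94)
s=snap('side','si1.png')
W=cloud(s);m=hsvmask(s,'white')&(W[...,2]>.03)&(W[...,2]<.15)&(W[...,0]<.58)&(W[...,1]<-.3)&(W[...,1]>-.46)
print(m.sum(),tabfit(W[m]),W[m].min(0),W[m].max(0))
"
```

```text
time_s: 18.45
eef_pos: [0.5129, -0.3733, 0.0721]
eef_rot: [[-0.071, 0.997, -0.001], [0.997, 0.071, 0.001], [0.001, -0.0, -1.0]]
ft_force: [0.4, -0.0, -0.8]
finger_gap: 0.139
grasp_force: 20.0
time_s: 19.45
eef_pos: [0.512, -0.3741, 0.1311]
eef_rot: [[-0.07, 0.998, -0.002], [0.998, 0.07, 0.002], [0.002, -0.002, -1.0]]
ft_force: [0.1, -0.9, 0.6]
finger_gap: 0.502
grasp_force: 0.0
time_s: 20.45
eef_pos: [0.5126, -0.3745, 0.2401]
eef_rot: [[-0.07, 0.998, -0.001], [0.998, 0.07, 0.001], [0.001, -0.001, -1.0]]
ft_force: [0.3, -0.1, 0.3]
finger_gap: 0.6
grasp_force: 0.0
psi now 94.0 turn [-0. -0. -0.] shift [343.7 139.2  -2.2] gap 0.6 F [ 0.3 -0.1  0.3] grip 0.0 t 20.45
175 ([459.0, -375.8], [115.7, 57.0], np.float32(4.3)) [ 0.39975877 -0.402602    0.03007656] [ 0.51654332 -0.34347805  0.10265136]
```

View pics/si1.png

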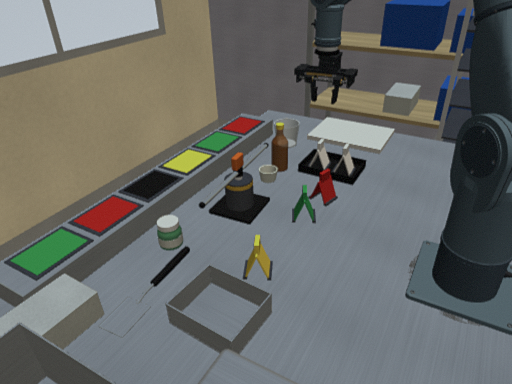

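The side view shows both white markers upright in the tray at (320,155) and (346,157), and the rail still down. Next is the head.

```bash
python3 -m crank '[[[20,8,0],[0,0,0],0.6],[[48,20,0],[0,0,0],0.6],[[48,20,0],[0,0,0],0.6],[[48,20,0],[0,0,0],0.6],[[48,20,0],[0,0,0],0.6],[[48,20,0],[0,0,0],0.6],[[48,20,0],[0,0,0],0.6],[[36,11,0],[0,0,0],0.6]]'; python3 -m crank '[[[0,0,0],[0,0,0],0.6],[[0,0,0],[0,0,0],0.6],[[0,0,10],[0,0,0],0.6],[[0,0,18],[0,0,0],0.6],[[0,0,18],[0,0,0],0.6],[[0,0,18],[0,0,0],0.6],[[0,0,18],[0,0,0],0.6],[[0,0,18],[0,0,0],0.6]]';python3 -m crank '[[[0,0,0],[0,0,0],0.6],[[0,0,0],[0,0,0],0],[[0,0,0],[0,0,0],0],[[0,0,0],[0,0,0],0],[[0,0,0],[0,0,0],0],[[0,0,0],[0,0,0],0],[[0,0,0],[0,0,0],0],[[0,0,0],[0,0,0],0]]' 50;  python3 -c "
from h import *
to(627.5,-22,159,94);print(manip.get_state()['moment'])"
```

```text
time_s: 21.5
eef_pos: [0.6277, -0.0169, 0.2409]
eef_rot: [[-0.073, 0.997, 0.0], [0.997, 0.073, 0.002], [0.002, 0.0, -1.0]]
ft_force: [0.1, 0.3, -0.8]
finger_gap: 0.599
grasp_force: 0.0
time_s: 22.5
eef_pos: [0.6274, -0.0219, 0.1393]
eef_rot: [[-0.07, 0.998, -0.0], [0.998, 0.07, 0.0], [0.0, -0.0, -1.0]]
ft_force: [-1.0, -0.1, 0.3]
finger_gap: 0.602
grasp_force: 0.0
time_s: 23.5
eef_pos: [0.6279, -0.0219, 0.1411]
eef_rot: [[-0.069, 0.998, 0.001], [0.998, 0.069, -0.0], [-0.0, 0.001, -1.0]]
ft_force: [0.5, 0.1, 3.5]
finger_gap: 0.205
grasp_force: 50.0
psi now 94.0 turn [ 0.  0. -0.] shift [-0.1 -0.4  0.8] gap 0.205 F [0.5 0.1 3.5] grip 50.0 t 23.5
[-0.06855873 -0.17801945  0.02916256]
```

```bash
python3 -m crank '[[[0,0,0],[0,0,-8],0],[[0,0,0],[0,0,-9],0],[[0,0,0],[0,0,-9],0],[[0,0,0],[0,0,-9],0],[[0,0,0],[0,0,-9],0],[[0,0,0],[0,0,-9],0],[[0,0,0],[0,0,-9],0],[[0,0,0],[0,0,-5],0]]' 60;  python3 -c "
from h import *
to(627.5,-22,159,162);print(manip.get_state()['moment'])"
```

```text
time_s: 24.5
eef_pos: [0.6262, -0.0233, 0.141]
eef_rot: [[-0.946, 0.324, -0.003], [0.324, 0.946, -0.002], [0.002, -0.003, -1.0]]
ft_force: [-6.0, -3.2, 9.5]
finger_gap: 0.196
grasp_force: 60.1
psi now 161.1 turn [-0.2 -0.1 -0.9] shift [-0.9  1.6  0.7] gap 0.196 F [-6.  -3.2  9.5] grip 60.1 t 24.5
[-0.55596967  1.12318194 -0.36262052]
```

```bash
python3 -m crank '[[[0,0,0],[0,0,0],0],[[0,0,-8],[0,0,0],0],[[0,0,-12],[0,0,0],0],[[0,0,-12],[0,0,0],0],[[0,0,-12],[0,0,0],0],[[0,0,-12],[0,0,0],0],[[0,0,-12],[0,0,0],0],[[0,0,-10],[0,0,0],0]]' 60;python3 -m crank '[[[0,0,-4],[0,0,0],0],[[0,0,-3],[0,0,0],0],[[0,0,-2],[0,0,0],0],[[0,0,0],[0,0,0],0],[[0,0,0],[0,0,0],0],[[0,0,0],[0,0,0],0],[[0,0,0],[0,0,0],0],[[0,0,0],[0,0,0],0]]' 60;  python3 -c "
from h import *
to(627.5,-22,244,162);print(manip.get_state()['moment'])
s=snap('side','si2.png')
W=cloud(s);m=hsvmask(s,'orange')&(W[...,2]>.13)&(W[...,2]<.4)&(W[...,0]>.58)&(W[...,0]<.68);print(m.sum(),W[m].min(0),W[m].max(0))"
```

```text
time_s: 25.5
eef_pos: [0.6261, -0.0232, 0.2187]
eef_rot: [[-0.945, 0.326, -0.003], [0.326, 0.945, -0.002], [0.002, -0.003, -1.0]]
ft_force: [-2.8, -5.5, -13.0]
finger_gap: 0.195
grasp_force: 60.0
time_s: 26.5
eef_pos: [0.6261, -0.0232, 0.2264]
eef_rot: [[-0.945, 0.326, -0.004], [0.326, 0.945, -0.002], [0.003, -0.003, -1.0]]
ft_force: [-2.0, -5.3, -18.4]
finger_gap: 0.202
grasp_force: 60.0
psi now 161.0 turn [-0.2 -0.2 -1. ] shift [-1.   1.6  1.1] gap 0.202 F [ -2.   -5.3 -18.4] grip 60.0 t 26.5
[-1.12496867  0.01216832  0.0300966 ]
108 [ 0.60342293 -0.03787307  0.2230744 ] [ 0.64067059 -0.00818402  0.26093824]
```

View pics/si2.png

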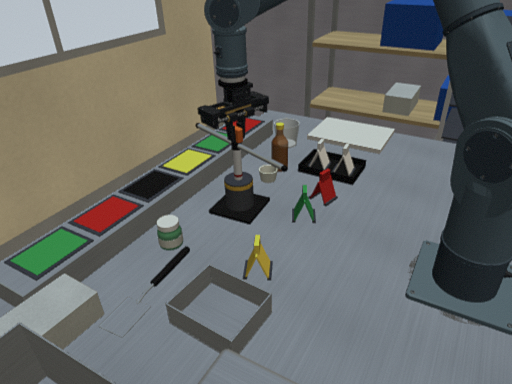

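The side view shows the rail up and turned. The head top is at z=0.261, which is full lift. Now I twist it back.

```bash
python3 -m crank '[[[0,0,0],[0,0,8],0],[[0,0,0],[0,0,9],0],[[0,0,0],[0,0,9],0],[[0,0,0],[0,0,9],0],[[0,0,0],[0,0,9],0],[[0,0,0],[0,0,9],0],[[0,0,0],[0,0,9],0],[[0,0,0],[0,0,8],0]]' 60;python3 -m crank '[[[0,0,0],[0,0,1],0],[[0,0,0],[0,0,0],0],[[0,0,0],[0,0,0],0],[[0,0,0],[0,0,0],0.5],[[0,0,0],[0,0,0],0.5],[[0,0,0],[0,0,0],0.5],[[0,0,0],[0,0,0],0.5],[[0,0,0],[0,0,0],0.5]]' 20;python3 -m crank '[[[0,0,-20],[0,0,0],0.6],[[0,0,-30],[0,0,0],0.6],[[0,0,-30],[0,0,0],0.6],[[0,0,-10],[0,0,0],0.6],[[0,-20,0],[0,0,0],0.6],[[0,-40,0],[0,0,0],0.6],[[0,-40,0],[0,0,0],0.6],[[0,-30,0],[0,0,0],0.6]]' 20;  python3 -c "
from h import *
to(430,-67.5,190,117)
for n in('scene','side'):
  s=snap(n,n+'3.png');W=cloud(s)
  m=hsvmask(s,'orange')&(W[...,2]>.21)&(W[...,2]<.28)&(W[...,0]>.58)&(W[...,0]<.68)&(abs(W[...,1])<.1);print(m.sum(),tabfit(W[m]),W[m].min(0),W[m].max(0))
  m=(W[...,2]>.195)&(W[...,2]<.23)&(W[...,0]>.55)&(W[...,0]<.75)&(abs(W[...,1])<.25)
  print(m.sum(),tabfit(W[m]))
  for c,b in(('red',(-.3,-.125)),('green',(-.125,.05)),('yellow',(.1,.3))):
    k=hsvmask(s,c)&(W[...,0]>.36)&(W[...,0]<.52)&(W[...,1]>b[0])&(W[...,1]<b[1])&(W[...,2]<.12)&(W[...,2]>.078)
    print(n,c,k.sum(),tabfit(W[k]) if k.any() else '')
"
```

```text
time_s: 27.55
eef_pos: [0.6279, -0.0218, 0.2264]
eef_rot: [[-0.015, 1.0, 0.001], [1.0, 0.015, -0.0], [-0.0, 0.001, -1.0]]
ft_force: [6.0, -5.1, -23.5]
finger_gap: 0.202
grasp_force: 61.2
time_s: 28.55
eef_pos: [0.6277, -0.0218, 0.228]
eef_rot: [[0.0, 1.0, 0.0], [1.0, -0.0, 0.0], [0.0, 0.0, -1.0]]
ft_force: [0.8, 0.3, -0.1]
finger_gap: 0.495
grasp_force: 0.0
time_s: 29.55
eef_pos: [0.4957, -0.0219, 0.3175]
eef_rot: [[0.0, 1.0, -0.001], [1.0, -0.0, -0.0], [-0.0, -0.001, -1.0]]
ft_force: [-0.5, 0.1, -0.2]
finger_gap: 0.602
grasp_force: 0.0
psi now 90.0 turn [ -0.1   0.  -27. ] shift [-10.8 -79.3 146.2] gap 0.602 F [-0.5  0.1 -0.2] grip 0.0 t 29.55
85 ([628.7, -24.8], [19.1, 39.7], np.float32(-88.3)) [ 0.61956967 -0.04467616  0.22581196] [ 0.63861282 -0.00477199  0.26612152]
786 ([632.8, -23.0], [23.9, 395.7], np.float32(-86.1))
scene red 28 ([424.9, -187.0], [37.1, 10.7], np.float32(75.9))
scene green 51 ([438.5, -69.5], [13.3, 38.1], np.float32(-60.7))
scene yellow 29 ([443.7, 189.9], [12.0, 40.0], np.float32(-71.5))
180 ([625.8, -21.3], [18.3, 44.9], np.float32(-84.3)) [ 0.61655147 -0.04434418  0.22306462] [0.63678652 0.00105189 0.26154649]
536 ([625.2, -24.6], [27.0, 398.2], np.float32(-88.5))
side red 77 ([422.6, -184.0], [41.0, 15.0], np.float32(76.9))
side green 54 ([436.1, -67.5], [11.0, 44.7], np.float32(-65.1))
side yellow 54 ([439.3, 190.8], [10.8, 44.0], np.float32(-65.1))
```

View pics/scene3.png

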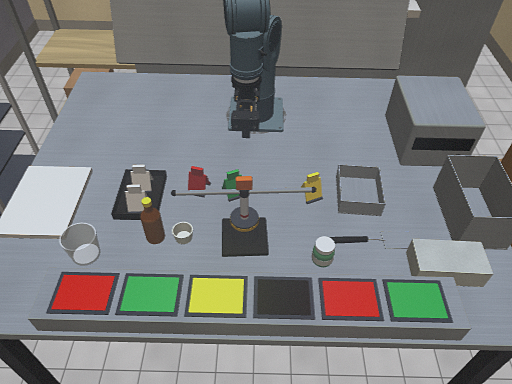

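The scene view shows the rail raised and locked, with the bar from (175,193) to (314,190) at about -86°. The markers haven't moved. I start with green.

```bash
cat >> h.py <<'E'
def tab(col,near,zl=.078,zh=.12,cam='wrist',fn=None):
    s=snap(cam,fn); W=cloud(s); m=hsvmask(s,col)&(W[...,2]>zl)&(W[...,2]<zh)&(np.hypot(W[...,0]-near[0],W[...,1]-near[1])<.09)
    print(col,cam,m.sum(),tabfit(W[m]) if m.sum()>5 else '',np.round(W[m].max(0),3) if m.any() else '')
E
python3 -m crank '[[[0,0,5],[0,0,-9],0.6],[[0,0,15],[0,0,-9],0.6],[[0,0,15],[0,0,-9],0.6],[[-10,-10,18],[0,0,0],0.6],[[-20,-14,18],[0,0,0],0.6],[[-20,-14,18],[0,0,0],0.6],[[-10,-10,10],[0,0,0],0.6],[[0,0,0],[0,0,0],0.6]]' 20;  python3 -c "
from h import *
tab('green',(.437,-.068)); tab('red',(.424,-.1855))
to(437.5,-68.5,84,117)"
```

```text
time_s: 30.65
eef_pos: [0.4816, -0.0977, 0.2182]
eef_rot: [[-0.452, 0.892, -0.001], [0.892, 0.452, 0.0], [0.001, -0.001, -1.0]]
ft_force: [-0.4, 1.0, 0.9]
finger_gap: 0.6
grasp_force: 0.0
green wrist 633 ([437.7, -67.8], [11.5, 39.4], np.float32(-64.6)) [ 0.45  -0.049  0.101]
red wrist 526 ([424.7, -185.4], [40.3, 12.0], np.float32(75.5)) [ 0.435 -0.165  0.101]
psi now 117.0 turn [0.1 0.  0. ] shift [ 45.2 -27.7 154. ] gap 0.603 F [-1.1 -0.2  1.1] grip 0.0 t 30.75
```

```bash
python3 -m crank '[[[12,-7,0],[0,0,1.5],0.6],[[23,-14,10],[0,0,0],0.6],[[11,-6,20],[0,0,0],0.6],[[0,0,25],[0,0,0],0.6],[[0,0,25],[0,0,0],0.6],[[0,0,25],[0,0,0],0.6],[[0,0,25],[0,0,0],0.6],[[0,0,20],[0,0,0],0.6]]';  python3 -c "
from h import *
to(437.7,-67.8,84,115.5)"; python3 -m crank '[[[0,0,4],[0,0,0],0.6],[[0,0,0],[0,0,0],0.6],[[0,0,0],[0,0,0],0],[[0,0,0],[0,0,0],0],[[0,0,0],[0,0,0],0],[[0,0,0],[0,0,0],0],[[0,0,0],[0,0,0],0],[[0,0,0],[0,0,0],0]]' 20;python3 -c "
from h import *
to(631.7,-81.9,330,94)"
```

```text
time_s: 31.75
eef_pos: [0.4373, -0.0663, 0.0685]
eef_rot: [[-0.431, 0.903, 0.0], [0.903, 0.431, 0.0], [0.0, 0.0, -1.0]]
ft_force: [0.6, 0.4, -0.0]
finger_gap: 0.602
grasp_force: 0.0
psi now 115.5 turn [ 0. -0.  0.] shift [-1.5 -0.3  3.2] gap 0.602 F [ 0.6  0.4 -0. ] grip 0.0 t 31.75
time_s: 32.75
eef_pos: [0.4375, -0.0675, 0.0646]
eef_rot: [[-0.43, 0.903, -0.0], [0.903, 0.43, 0.0], [0.0, -0.0, -1.0]]
ft_force: [0.1, 0.6, -1.0]
finger_gap: 0.131
grasp_force: 20.0
psi now 115.5 turn [-0.  -0.  21.5] shift [ -27.9  192.7 -246.7] gap 0.131 F [ 0.1  0.6 -1. ] grip 20.0 t 32.75
```

```bash
python3 -m crank '[[[0,0,-10],[0,0,0],0],[[0,0,-25],[0,0,0],0],[[0,0,-37],[0,0,5],0],[[0,0,-37],[0,0,6],0],[[0,0,-37],[0,0,6],0],[[0,0,-37],[0,0,4.5],0],[[0,0,-37],[0,0,0],0],[[0,0,-27],[0,0,0],0]]'; python3 -m crank '[[[-4,20,0],[0,0,0],0],[[-4,32,0],[0,0,0],0],[[-4,32,0],[0,0,0],0],[[-4,32,0],[0,0,0],0],[[-4,32,0],[0,0,0],0],[[-4,27,0],[0,0,0],0],[[-4,17,0],[0,0,0],0],[[0,0,0],[0,0,0],0]]'; python3 -c "
from h import *
to(631.7,-81.9,245.3,94)
s=snap('wrist','w4.png');W=cloud(s);m=(W[...,2]>.2)&(W[...,2]<.225)&(abs(W[...,0]-.63)<.05);print(m.sum(),tabfit(W[m]))"
```

```text
time_s: 33.75
eef_pos: [0.4377, -0.0672, 0.3139]
eef_rot: [[-0.07, 0.998, 0.002], [0.998, 0.07, -0.0], [-0.001, 0.002, -1.0]]
ft_force: [-0.1, 0.9, -0.7]
finger_gap: 0.137
grasp_force: 20.0
time_s: 34.75
eef_pos: [0.6313, -0.0819, 0.3117]
eef_rot: [[-0.07, 0.998, -0.0], [0.998, 0.07, 0.001], [0.001, -0.0, -1.0]]
ft_force: [-0.2, -0.4, -1.1]
finger_gap: 0.137
grasp_force: 20.0
psi now 94.0 turn [-0.  -0.1 -0. ] shift [ 0.   0.4 85.1] gap 0.137 F [-0.2 -0.4 -1.1] grip 20.0 t 34.75
2418 ([633.0, -75.6], [27.3, 285.0], np.float32(-85.2))
```

View pics/w4.png

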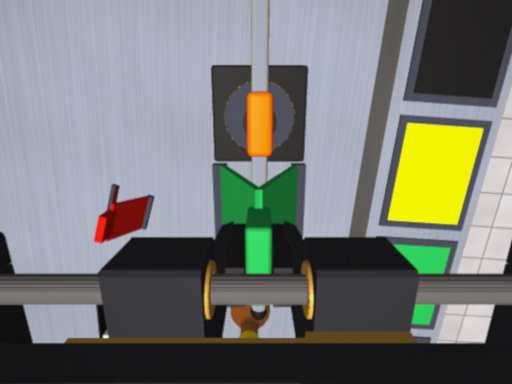

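The wrist view shows the held green marker at (258,225) centred over the bar, which runs through (259,60). I lower it, release and back off.

```bash
python3 -m crank '[[[0,0,8],[0,0,0],0],[[0,0,12],[0,0,0],0],[[0,0,15],[0,0,0],0],[[0,0,15],[0,0,0],0],[[0,0,13],[0,0,0],0],[[0,0,10],[0,0,0],0],[[0,0,6],[0,0,0],0],[[0,0,4],[0,0,0],0]]';python3 -m crank '[[[0,0,1],[0,0,0],0],[[0,0,0],[0,0,0],0],[[0,0,0],[0,0,0],0.4],[[0,0,0],[0,0,0],0.4],[[0,0,0],[0,0,0],0.4],[[0,0,0],[0,0,0],0.4],[[0,0,-10],[0,0,0],0.4],[[0,0,-30],[0,0,0],0.5]]'; python3 -m crank '[[[0,0,-30],[0,0,0],0.6],[[0,0,-20],[0,0,0],0.6],[[0,-20,0],[0,0,0],0.6],[[0,-40,0],[0,0,0],0.6],[[0,-40,0],[0,0,0],0.6],[[0,-40,0],[0,0,0],0.6],[[0,-40,0],[0,0,0],0.6],[[0,0,0],[0,0,0],0.6]]';  python3 -c "
from h import *
tab('green',(.632,-.082),.236,.28,'scene'); tab('green',(.632,-.082),.236,.28,'side')
tab('red',(.425,-.186),cam='scene'); tab('red',(.425,-.186),cam='side')
tab('yellow',(.442,.19),cam='scene')
to(424.5,-185.5,200,76)"
```

```text
time_s: 35.8
eef_pos: [0.6312, -0.0821, 0.2285]
eef_rot: [[-0.069, 0.998, 0.0], [0.998, 0.069, 0.0], [-0.0, 0.0, -1.0]]
ft_force: [-1.0, -0.1, -0.3]
finger_gap: 0.136
grasp_force: 20.0
time_s: 36.8
eef_pos: [0.6302, -0.0821, 0.2673]
eef_rot: [[-0.07, 0.998, -0.003], [0.998, 0.07, 0.0], [0.001, -0.003, -1.0]]
ft_force: [0.2, -0.7, 0.3]
finger_gap: 0.484
grasp_force: 0.0
time_s: 37.8
eef_pos: [0.4497, -0.0951, 0.3185]
eef_rot: [[-0.068, 0.998, -0.0], [0.998, 0.068, -0.002], [-0.002, -0.0, -1.0]]
ft_force: [1.8, -0.3, 1.0]
finger_gap: 0.601
grasp_force: 0.0
green scene 81 ([632.7, -82.0], [36.9, 13.7], np.float32(89.9)) [ 0.64  -0.064  0.259]
green side 68 ([628.9, -52.0], [10.7, 99.4], np.float32(-89.3)) [ 0.635 -0.002  0.255]
red scene 28 ([424.3, -186.0], [37.4, 12.1], np.float32(83.7)) [ 0.431 -0.168  0.104]
red side 74 ([422.3, -184.2], [40.6, 12.2], np.float32(74.7)) [ 0.431 -0.164  0.1  ]
yellow scene 22 ([415.8, 175.6], [12.2, 39.2], np.float32(-60.1)) [0.431 0.195 0.102]
psi now 94.0 turn [ 0. -0. 18.] shift [-95.3  -5.3 136.7] gap 0.597 F [-0.1 -0.7 -1. ] grip 0.0 t 38.05
```

Green is seated. Yellow has been knocked to about (416,176) and gets a fresh measurement later. Red is next.

```bash
python3 -m crank '[[[0,0,0],[0,0,9],0.6],[[0,0,10],[0,0,9],0.6],[[-30,0,20],[0,0,0],0.6],[[-35,-2,30],[0,0,0],0.6],[[-30,-3,30],[0,0,0],0.6],[[0,0,10],[0,0,0],0.6],[[0,0,0],[0,0,0],0.6],[[0,0,0],[0,0,0],0.6]]' 20;  python3 -c "
from h import *
tab('red',(.424,-.1855))
to(424.5,-185.5,84,76)"
```

```text
time_s: 39.05
eef_pos: [0.4251, -0.1846, 0.2186]
eef_rot: [[0.24, 0.971, 0.002], [0.971, -0.24, -0.0], [0.0, 0.002, -1.0]]
ft_force: [-0.9, -0.1, -0.3]
finger_gap: 0.6
grasp_force: 0.0
red wrist 518 ([424.7, -185.5], [39.5, 11.0], np.float32(75.9)) [ 0.435 -0.166  0.1  ]
psi now 76.1 turn [ 0.1 -0.   0.1] shift [ -0.9  -0.3 153.4] gap 0.597 F [ 0.1 -0.3 -0.9] grip 0.0 t 39.1
```

```bash
python3 -m crank '[[[0,0,10],[0,0,0],0.6],[[0,0,20],[0,0,0],0.6],[[0,0,25],[0,0,0],0.6],[[0,0,25],[0,0,0],0.6],[[0,0,25],[0,0,0],0.6],[[0,0,25],[0,0,0],0.6],[[0,0,18],[0,0,0],0.6],[[0,0,5],[0,0,0],0.6]]'; python3 -m crank '[[[0,0,0],[0,0,0],0.6],[[0,0,0],[0,0,0],0],[[0,0,0],[0,0,0],0],[[0,0,0],[0,0,0],0],[[0,0,0],[0,0,0],0],[[0,0,0],[0,0,0],0],[[0,0,0],[0,0,0],0],[[0,0,0],[0,0,0],0]]' 20; python3 -m crank '[[[0,0,-10],[0,0,0],0],[[0,0,-25],[0,0,0],0],[[0,0,-37],[0,0,-4],0],[[0,0,-37],[0,0,-5],0],[[0,0,-37],[0,0,-5],0],[[0,0,-37],[0,0,-4],0],[[0,0,-37],[0,0,0],0],[[0,0,-27],[0,0,0],0]]';python3 -c "
from h import *
to(637.3,-161.7,330,94)"
```

```text
time_s: 40.1
eef_pos: [0.4232, -0.185, 0.0637]
eef_rot: [[0.242, 0.97, -0.001], [0.97, -0.242, 0.001], [0.0, -0.002, -1.0]]
ft_force: [0.7, 0.8, -0.0]
finger_gap: 0.598
grasp_force: 0.0
time_s: 41.1
eef_pos: [0.4238, -0.1856, 0.0648]
eef_rot: [[0.242, 0.97, 0.0], [0.97, -0.242, -0.0], [-0.0, 0.0, -1.0]]
ft_force: [0.1, -0.2, -0.3]
finger_gap: 0.135
grasp_force: 20.0
time_s: 42.1
eef_pos: [0.4236, -0.1854, 0.3138]
eef_rot: [[-0.07, 0.998, 0.001], [0.998, 0.07, -0.001], [-0.001, 0.001, -1.0]]
ft_force: [1.0, -1.2, -1.4]
finger_gap: 0.134
grasp_force: 20.0
psi now 94.0 turn [ 0.1  0.  -0. ] shift [  8.7 214.9   2.5] gap 0.134 F [ 1.  -1.2 -1.4] grip 20.0 t 42.1
```

```bash
python3 -m crank '[[[1,20,0],[0,0,0],0],[[2,35,0],[0,0,0],0],[[2,35,0],[0,0,0],0],[[2,35,0],[0,0,0],0],[[2,35,0],[0,0,0],0],[[0,35,0],[0,0,0],0],[[0,20,0],[0,0,0],0],[[0,0,0],[0,0,0],0]]'; python3 -c "
from h import *
to(637.3,-161.7,245.5,94)"
```

```text
time_s: 43.1
eef_pos: [0.6379, -0.1608, 0.3114]
eef_rot: [[-0.071, 0.998, -0.001], [0.998, 0.071, 0.001], [0.001, -0.001, -1.0]]
ft_force: [-1.0, 0.1, -1.6]
finger_gap: 0.136
grasp_force: 20.0
psi now 94.0 turn [-0.  -0.1  0. ] shift [-0.8 -0.6 84.6] gap 0.136 F [-1.   0.1 -1.6] grip 20.0 t 43.1
```

```bash
python3 -m crank '[[[0,0,8],[0,0,0],0],[[0,0,12],[0,0,0],0],[[0,0,15],[0,0,0],0],[[0,0,15],[0,0,0],0],[[0,0,13],[0,0,0],0],[[0,0,10],[0,0,0],0],[[0,0,6],[0,0,0],0],[[0,0,4],[0,0,0],0]]';python3 -m crank '[[[0,0,1],[0,0,0],0],[[0,0,0],[0,0,0],0],[[0,0,0],[0,0,0],0.4],[[0,0,0],[0,0,0],0.4],[[0,0,0],[0,0,0],0.4],[[0,0,0],[0,0,0],0.4],[[0,0,-10],[0,0,0],0.4],[[0,0,-30],[0,0,0],0.5]]'; python3 -m crank '[[[0,0,-30],[0,0,0],0.6],[[0,0,-20],[0,0,0],0.6],[[0,-20,0],[0,0,0],0.6],[[0,-40,0],[0,0,0],0.6],[[0,-40,0],[0,0,0],0.6],[[0,-40,0],[0,0,0],0.6],[[0,-40,0],[0,0,0],0.6],[[0,0,0],[0,0,0],0.6]]';  python3 -c "
from h import *
tab('red',(.637,-.162),.236,.28,'scene'); tab('green',(.632,-.082),.236,.28,'scene')
tab('yellow',(.416,.176),cam='scene',fn='sc5.png'); tab('yellow',(.416,.176),cam='side')
to(416,176,200,120)"
```

```text
time_s: 44.1
eef_pos: [0.6377, -0.1616, 0.2285]
eef_rot: [[-0.07, 0.998, 0.0], [0.998, 0.07, -0.0], [-0.0, 0.0, -1.0]]
ft_force: [1.2, -0.6, -1.2]
finger_gap: 0.131
grasp_force: 20.0
time_s: 45.1
eef_pos: [0.6366, -0.1616, 0.2672]
eef_rot: [[-0.07, 0.998, -0.003], [0.998, 0.07, 0.001], [0.001, -0.003, -1.0]]
ft_force: [0.4, -0.2, 1.0]
finger_gap: 0.486
grasp_force: 0.0
time_s: 46.1
eef_pos: [0.456, -0.1749, 0.3185]
eef_rot: [[-0.067, 0.998, -0.0], [0.998, 0.067, -0.002], [-0.002, -0.001, -1.0]]
ft_force: [1.5, 0.2, -0.5]
finger_gap: 0.599
grasp_force: 0.0
red scene 45 ([638.7, -163.0], [12.0, 36.9], np.float32(-86.9)) [ 0.644 -0.144  0.259]
green scene 91 ([634.6, -83.1], [14.3, 38.8], np.float32(-83.3)) [ 0.642 -0.063  0.26 ]
yellow scene 24 ([416.3, 175.8], [11.1, 39.3], np.float32(-69.4)) [0.426 0.195 0.102]
yellow side 53 ([411.8, 177.6], [11.1, 41.6], np.float32(-65.9)) [0.423 0.197 0.098]
psi now 94.0 turn [  0.1   0.  -26. ] shift [324.6 137.4 136.9] gap 0.602 F [ 0.2  0.2 -0.1] grip 0.0 t 46.3
```

View pics/sc5.png

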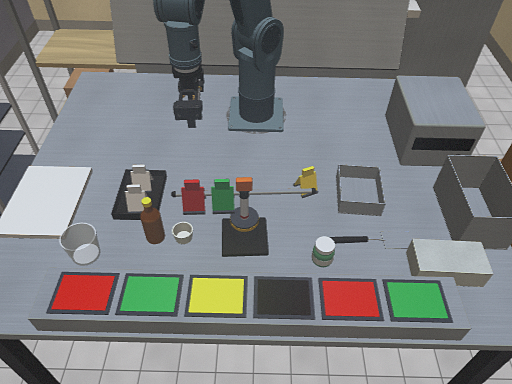

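The scene view shows red at (193,195) and green at (222,193) hanging on the bar. Yellow stands at (308,178), and I go there now.

```bash
python3 -m crank '[[[0,0,0],[0,0,-9.5],0.6],[[0,0,0],[0,0,-9.5],0.6],[[25,7,0],[0,0,0],0.6],[[35,10,0],[0,0,0],0.6],[[35,10,0],[0,0,0],0.6],[[35,10,0],[0,0,0],0.6],[[35,10,0],[0,0,0],0.6],[[35,10,0],[0,0,0],0.6]]' 20; python3 -m crank '[[[35,10,0],[0,0,0],0.6],[[35,10,20],[0,0,0],0.6],[[35,10,25],[0,0,0],0.6],[[25,8,30],[0,0,0],0.6],[[10,4,30],[0,0,0],0.6],[[0,0,20],[0,0,0],0.6],[[0,0,12],[0,0,0],0.6],[[0,0,0],[0,0,0],0.6]]' 20;  python3 -c "
from h import *
tab('yellow',(.416,.176))
to(414.5,176.5,84,113)"
```

```text
time_s: 47.3
eef_pos: [0.433, 0.0343, 0.318]
eef_rot: [[-0.392, 0.92, 0.001], [0.92, 0.392, 0.001], [0.001, 0.001, -1.0]]
ft_force: [0.6, 0.5, 0.4]
finger_gap: 0.598
grasp_force: 0.0
time_s: 48.3
eef_pos: [0.4163, 0.1778, 0.1803]
eef_rot: [[-0.391, 0.921, -0.001], [0.921, 0.391, 0.0], [0.001, -0.001, -1.0]]
ft_force: [-0.2, 0.7, 0.2]
finger_gap: 0.597
grasp_force: 0.0
yellow wrist 714 ([414.2, 177.8], [11.9, 39.3], np.float32(-64.8)) [0.427 0.197 0.101]
psi now 113.0 turn [ 0. -0. -0.] shift [ -0.4  -2.6 115.6] gap 0.599 F [1.1 0.1 0.2] grip 0.0 t 48.35
```

```bash
python3 -m crank '[[[1,-2,5],[0,0,-2.2],0.6],[[0,0,15],[0,0,0],0.6],[[0,0,20],[0,0,0],0.6],[[0,0,20],[0,0,0],0.6],[[0,0,20],[0,0,0],0.6],[[0,0,20],[0,0,0],0.6],[[0,0,12],[0,0,0],0.6],[[0,0,3.5],[0,0,0],0.6]]'; python3 -m crank '[[[0,0,0],[0,0,0],0.6],[[0,0,0],[0,0,0],0],[[0,0,0],[0,0,0],0],[[0,0,0],[0,0,0],0],[[0,0,0],[0,0,0],0],[[0,0,0],[0,0,0],0],[[0,0,0],[0,0,0],0],[[0,0,0],[0,0,0],0]]' 20; python3 -m crank '[[[0,0,-10],[0,0,0],0],[[0,0,-25],[0,0,0],0],[[0,0,-37],[0,0,4],0],[[0,0,-37],[0,0,6],0],[[0,0,-37],[0,0,6],0],[[0,0,-37],[0,0,5.2],0],[[0,0,-37],[0,0,0],0],[[0,0,-27],[0,0,0],0]]';python3 -c "
from h import *
to(621.2,67.8,330,94)"
```

```text
time_s: 49.35
eef_pos: [0.4137, 0.1775, 0.0645]
eef_rot: [[-0.426, 0.905, -0.001], [0.905, 0.426, -0.0], [0.0, -0.001, -1.0]]
ft_force: [0.3, 0.3, 0.3]
finger_gap: 0.601
grasp_force: 0.0
time_s: 50.35
eef_pos: [0.4141, 0.1776, 0.0652]
eef_rot: [[-0.426, 0.905, -0.0], [0.905, 0.426, -0.0], [0.0, -0.0, -1.0]]
ft_force: [0.2, -0.2, -0.9]
finger_gap: 0.134
grasp_force: 20.0
time_s: 51.35
eef_pos: [0.414, 0.178, 0.3143]
eef_rot: [[-0.07, 0.998, 0.002], [0.998, 0.07, 0.0], [0.0, 0.002, -1.0]]
ft_force: [0.2, -0.4, -0.9]
finger_gap: 0.132
grasp_force: 20.0
psi now 94.0 turn [ 0.1 -0.   0. ] shift [-124.4  199.     3. ] gap 0.132 F [ 0.2 -0.4 -0.9] grip 20.0 t 51.35
```

```bash
python3 -m crank '[[[-10,15,0],[0,0,0],0],[[-20,30,0],[0,0,0],0],[[-20,33,0],[0,0,0],0],[[-20,33,0],[0,0,0],0],[[-20,33,0],[0,0,0],0],[[-20,32,0],[0,0,0],0],[[-14,23,0],[0,0,0],0],[[0,0,0],[0,0,0],0]]'; python3 -c "
from h import *
to(621.2,67.8,245.9,94)"
```

```text
time_s: 52.35
eef_pos: [0.6222, 0.0653, 0.3096]
eef_rot: [[-0.066, 0.998, -0.003], [0.998, 0.066, -0.001], [-0.0, -0.003, -1.0]]
ft_force: [-0.5, 1.0, -0.0]
finger_gap: 0.131
grasp_force: 20.0
psi now 93.8 turn [-0.2  0.  -0.2] shift [ 2.6 -0.8 82.4] gap 0.131 F [-0.5  1.  -0. ] grip 20.0 t 52.35
```

```bash
python3 -m crank '[[[0,0,8],[0,0,0],0],[[0,0,12],[0,0,0],0],[[0,0,15],[0,0,0],0],[[0,0,15],[0,0,0],0],[[0,0,13],[0,0,0],0],[[0,0,10],[0,0,0],0],[[0,0,6],[0,0,0],0],[[0,0,4],[0,0,0],0]]';python3 -m crank '[[[0,0,1],[0,0,0],0],[[0,0,0],[0,0,0],0],[[0,0,0],[0,0,0],0.4],[[0,0,0],[0,0,0],0.4],[[0,0,0],[0,0,0],0.4],[[0,0,0],[0,0,0],0.4],[[0,0,-10],[0,0,0],0.4],[[0,0,-30],[0,0,0],0.5]]'; python3 -m crank '[[[0,0,-30],[0,0,0],0.6],[[0,0,-20],[0,0,0],0.6],[[0,-20,0],[0,0,0],0.6],[[0,-40,0],[0,0,0],0.6],[[0,-40,0],[0,0,0],0.6],[[0,-40,0],[0,0,0],0.6],[[0,-40,0],[0,0,0],0.6],[[0,0,0],[0,0,0],0.6]]';  python3 -c "
from h import *
tab('red',(.637,-.162),.236,.28,'scene'); tab('green',(.632,-.082),.236,.28,'scene')
tab('yellow',(.621,.068),.236,.28,cam='scene',fn='sc6.png'); tab('orange',(.628,-.022),.21,.28,cam='scene');tab('white',(.468,-.375),.03,.12,cam='side',fn='si6.png')
to(621,68,245,94)"
```

```text
time_s: 53.35
eef_pos: [0.6214, 0.0678, 0.229]
eef_rot: [[-0.069, 0.998, 0.0], [0.998, 0.069, 0.0], [0.0, 0.0, -1.0]]
ft_force: [0.7, -0.2, -0.9]
finger_gap: 0.134
grasp_force: 20.0
time_s: 54.35
eef_pos: [0.6204, 0.0675, 0.2679]
eef_rot: [[-0.07, 0.998, -0.003], [0.998, 0.07, -0.0], [-0.0, -0.003, -1.0]]
ft_force: [0.7, 0.7, 0.8]
finger_gap: 0.483
grasp_force: 0.0
time_s: 55.35
eef_pos: [0.4399, 0.0551, 0.3189]
eef_rot: [[-0.07, 0.998, 0.001], [0.998, 0.07, -0.002], [-0.003, 0.0, -1.0]]
ft_force: [0.7, -0.2, 1.0]
finger_gap: 0.598
grasp_force: 0.0
red scene 45 ([637.9, -162.3], [11.9, 38.2], np.float32(-87.0)) [ 0.644 -0.143  0.261]
green scene 82 ([633.2, -82.1], [13.4, 37.0], np.float32(-87.5)) [ 0.64  -0.063  0.26 ]
yellow scene 59 ([625.1, 65.9], [12.1, 35.6], np.float32(-84.2)) [0.631 0.084 0.259]
orange scene 89 ([628.4, -24.8], [20.4, 40.1], np.float32(-89.0)) [ 0.639 -0.005  0.261]
white side 182 ([459.4, -378.0], [117.0, 63.6], np.float32(1.5)) [ 0.518 -0.345  0.102]
psi now 94.0 turn [ 0. -0. -0.] shift [  0.  178.7  92.2] gap 0.6 F [0.1 0.5 0.7] grip 0.0 t 55.6
```

View pics/sc6.png

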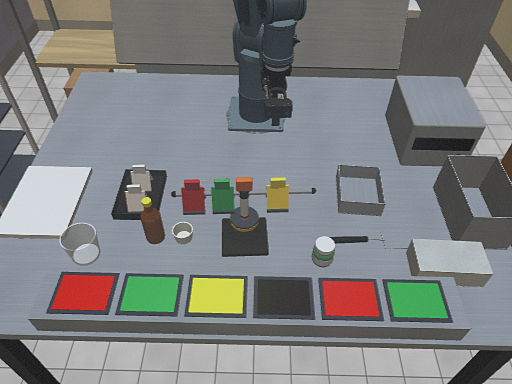

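View pics/si6.png

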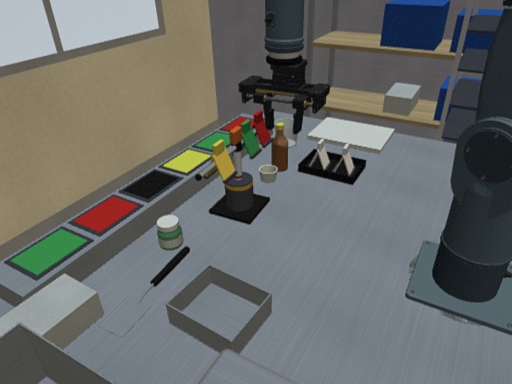

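The two views show red, green and yellow astride the raised bar at (193,195), (222,193) and (277,193). Both white markers are upright in the tray, the bystanders are where they were, and the robot is clear.

```bash
python3 -c "
from cell import manip
print(manip.job_done())"
```

```text
the job is handed in; nothing more can be done
None
```

The job is handed in at about 56 s: both white markers stand in the tray, the rail is up and locked, and red, green and yellow (no blue was there) hang astride the bar by the last camera check; the hand-in call returned no verdict.

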